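# Snap the purifier's cover shut

## Task

On the water-purifier housing the cover is on, but the four sections of its rim, one on each side, are still standing up: press down around the rim with the fingertips, section by section, until each one has clicked flush. Only press: do not lift, tip or shove the housing, leave everything else on the counter where it stands, and finish with the hand clear.

Things in the scene. Friction and masses are not known exactly. Their poses are not given: they have to be found in the camera images.
- housing: small water-purifier housing: a grey box 200 x 150 mm (along its x and y axes) with a white snap-fit cover as its top, loose on the counter, 0.65 to 0.95 kg. Origin: centre of its underside; z up. The cover's flat top is 85 mm above the origin. Two 18 mm hose stubs stick out 13 mm from its -x end, 35 mm up.
- cover_center (a point): middle of the cover's top, 85 mm above the housing's underside, under an arched handle (80 mm long along x, 10 mm wide, rising 23 mm). The cover's middle panel (128 x 78 mm) and 36 mm square corners are rigid and already down; between the corners the rim is four sections, each a stiff flap 36 mm wide, 5 mm thick, hinged on its inner edge.
- sec_a_press (a point): point on top of the rim section at the housing's +x end (73 mm long, 36 mm wide), midway along it, 24 mm out from its hinge and 12 mm in from its free edge; moves with the section. When shut it lies 88 mm from the housing's centre towards +x, level with the cover top; when raised about 7 mm higher.
- sec_a (a joint): tilt of the rim section at the housing's +x end, rad: 0 = standing open, free edge 10 mm above flush; 0.28 = shut, flush with the cover (rigid stop). At the press point it resists with up to about 9 N, gives way at half travel (0.14), then clicks to 0.28 and stays; let go before that, it springs back.
- sec_b_press (a point): point on top of the rim section at the housing's +y side (123 mm long, 36 mm wide), midway along it, 24 mm out from its hinge and 12 mm in from its free edge; moves with the section. When shut it lies 63 mm from the housing's centre towards +y, level with the cover top; when raised about 7 mm higher.
- sec_b (a joint): tilt of the rim section at the housing's +y side, rad: 0 = standing open, free edge 10 mm above flush; 0.28 = shut, flush with the cover (rigid stop). At the press point it resists with up to about 9 N, gives way at half travel (0.14), then clicks to 0.28 and stays; let go before that, it springs back.
- sec_c_press (a point): point on top of the rim section at the housing's -x end (73 mm long, 36 mm wide), midway along it, 24 mm out from its hinge and 12 mm in from its free edge; moves with the section. When shut it lies 88 mm from the housing's centre towards -x, level with the cover top; when raised about 7 mm higher.
- sec_c (a joint): tilt of the rim section at the housing's -x end, rad: 0 = standing open, free edge 10 mm above flush; 0.28 = shut, flush with the cover (rigid stop). At the press point it resists with up to about 9 N, gives way at half travel (0.14), then clicks to 0.28 and stays; let go before that, it springs back.
- sec_d_press (a point): point on top of the rim section at the housing's -y side (123 mm long, 36 mm wide), midway along it, 24 mm out from its hinge and 12 mm in from its free edge; moves with the section. When shut it lies 63 mm from the housing's centre towards -y, level with the cover top; when raised about 7 mm higher.
- sec_d (a joint): tilt of the rim section at the housing's -y side, rad: 0 = standing open, free edge 10 mm above flush; 0.28 = shut, flush with the cover (rigid stop). At the press point it resists with up to about 9 N, gives way at half travel (0.14), then clicks to 0.28 and stays; let go before that, it springs back.
- cartridge: a spare filter cartridge: white upright cylinder 52 mm across, 110 mm tall with a 28 mm neck, standing close to the housing; bystander. Origin: centre of its underside.
- tumbler: a clear plastic drinking cup, 64 mm across, 85 mm tall, standing close to the housing; bystander. Origin: centre of its underside.
- mug: a white ceramic mug, 80 mm across, 90 mm tall; bystander. Origin: centre of its underside.
- bottle: a clear bottle with blue cap, 66 mm across, 150 mm tall; bystander. Origin: centre of its underside.
- jar: a glass jar with steel lid, 70 mm across, 100 mm tall; bystander. Origin: centre of its underside.
- wrench: a steel wrench lying flat on the counter; bystander. Origin: its underside.

How it is judged:
By the outcome, as a careful person would: the job done as asked, in the order asked, and still so for the second after the job is handed in, with the robot touching nothing.
It also fails if it takes over 51 s, if anything falls off the work surface, if the arm or the gripper's body presses on something with over 40 N, if the wrist force passes 120 N, or if a joint passes its speed limit or range.

## Robot

A 7-joint arm with a two-finger parallel gripper is mounted at the origin on the work surface. World frame = base frame: x ahead of the robot, y to its left, z up, the work surface at z = 0. Lengths are in m, angles in rad, forces in N, time in s.
With the tool pointing down it reaches from about 0.4 to 0.85 m from the base axis. Payload 10.4 kg.
Tool frame: the origin (TCP) lies between the finger pads; the fingertips stand ahead of it and the grasp point (between the pads) lies 3 mm ahead of it (r.tips_ahead is the z of the fingertips in the tool frame, in m); z points along the fingers, y is the line along which they close (so a half turn about z gives the same grasp; the last joint's range is limited). The gripper opens to 87 mm and grips with 3 to 60 N. Pads are 19 mm wide; open, the fingers measure 117 mm over their backs; the gripper's body (75 mm by 190 mm) begins 51 mm behind the grasp point.
Start: joints at [1.307, 0.332, -0.065, 1.46, 0.022, 1.35, -0.088], TCP at [0.149, -0.607, 0.245] pointing down, gripper open.
Joint ranges: [-2.6, 2.6], [-0.5, 2.12], [-1.47, 1.34], [0.16, 2.42], [-1.27, 4.41], [0.06, 2.06], [-2.6, 2.6]. Speed limits (rad/s): [2.22, 2.22, 2.79, 2.79, 3.14, 3.14, 3.14].

## Interface

Orientations are given as a unit quaternion [x, y, z, w].
In Python, from bench import telemetry, camera, get_calibration, r gives the robot as it stands.
- The arm moves only by the tool drive_tool, never from a script. Its argument "series" is one flat list of numbers, 7 for each row, row after row: the turn, a rotation vector about the tool's x, y, z in units of 5 degrees (1.0 is 5 degrees), then the shift along the tool's x, y, z in units of 40 mm (1.0 is 40 mm), then the opening, from -1 (shut) to 1 (fully open). A call has 1 to 10 rows; each row is the pose to reach, as a shift and turn from the pose commanded when the call began, along the tool's axes at that moment; what a row does not reach only later rows make up. A row lasts 1/12 s, in which the tool goes at most 41.7 mm and 7.16 degrees, less where a joint would pass 70% of its speed; a pose out of reach is approached as far as the arm can. A call with a gripper value outside its range is refused whole. The fingers move at their own pace and stop on an object; "grip_force" is the grip in N (left out, the last holds). Time passes only in rows, so rows that repeat a pose let the fingers close. It gives the time, the measured TCP pose, the force, the opening and the grip force at its end, in the units of the state.
- telemetry.read_state(): the state, without advancing time (a new reading comes with each control period).
- camera(name): name is "scene" or "top"; returns the picture (480x640x3 uint8, red, green, blue); there is no depth.
- get_calibration(name): a dict with "fovy" (degrees; the focal length in pixels is half the picture's height over the tangent of half this angle, whatever the lens; pixels are square), "cx", "cy" (the principal point, pixels), "xyz" and "rotation" of the camera in the world. Camera axes: x right, y up, looking along -z (the intrinsics and any distortion apply to the point x, -y, -z); pixel columns grow to the right and rows downward; lengths in m; the calibration is good to about 2 mm. A picture is of the moment at which its call begins. get_calibration takes no time and is no camera call.
- r.close_job(): hands the job in; it is judged then, once.
The state is a dict: "time": time; "joint_positions": joint angles; "joint_vel": joint speeds; "joint_torque": joint torques, N m; "ee_pos": TCP position; "eef_rot": TCP orientation; "ft_force": force on the tool from outside, world axes, zero at the start; "torque": the same for the moment, N m; "width": finger opening in m; "grip_force": force on a finger pad.
Only numpy, scipy, OpenCV 4.12 (cv2) and the standard library are available. Lean on these libraries where they do the work, as an engineer would, in place of code of your own. Each camera call takes 0.05 s, during which the arm holds its last target. There are 200 camera calls.

## Working session

There is one attempt and no reset: what is moved stays moved. The work goes in short steps, Python scripts to look and compute and a tool call to move; the robot and the scene stay as the last step left them, time stands still between calls to the robot, and variables do not carry over. Pictures are saved under pics/ and viewed, at most 10 in all, crops included, and the job is handed in when it is done.

Besides the shell and the picture viewer there is one more tool, called after ">>>" as name(argument=value, ...) on one line, values as JSON. drive_tool: Moves the arm, as the interface text tells. Its arguments: {"type":"object","properties":{"series":{"type":"array"},"grip_force":{"type":"number"}},"required":["series"]}

```bash
mkdir -p pics
python3 - <<'E'
from bench import telemetry,camera,get_calibration,r
import cv2
for n in("scene","top"):
    cv2.imwrite(f"pics/{n}0.png",cv2.cvtColor(camera(n),cv2.COLOR_RGB2BGR)); print(get_calibration(n))
s=telemetry.read_state(); print(s, r.tips_ahead)
E
```

```text
{'fovy': 51.111157692477555, 'cx': 314.72850196249004, 'cy': 240.72121707434968, 'xyz': array([ 1.17109276, -0.57505171,  0.71137439]), 'rotation': array([0.41164514, 0.19009657, 0.3606384 , 0.81507762])}
{'fovy': 43.7227354076714, 'cx': 326.5372500143943, 'cy': 231.78906093009408, 'xyz': array([ 0.46316574, -0.0132757 ,  1.51632355]), 'rotation': array([ 0.01685754, -0.01594515, -0.69927732,  0.7144738 ])}
{'time': 0.1, 'joint_positions': array([ 1.30739687,  0.3328365 , -0.0647306 ,  1.4608441 ,  0.02158653,
        1.34988521, -0.08853011]), 'joint_vel': array([-0.00161164, -0.00273663,  0.0005155 , -0.00091852, -0.00043796,
       -0.0010962 , -0.00103718]), 'joint_torque': array([ 2.08476333e-03, -6.24544787e+01,  2.49615661e-02, -3.90713954e+01,
       -6.14758534e-02,  3.65618686e-02, -3.33258754e-07]), 'ee_pos': array([ 0.14899575, -0.60666094,  0.24382248]), 'eef_rot': array([ 9.92759613e-01,  1.20116371e-01, -9.31315382e-05, -6.32357257e-04]), 'ft_force': array([-0.28863065, -0.30976865,  0.37458597]), 'torque': array([ 0.02712254,  0.02056621, -0.00244514]), 'grip_force': 0.0, 'width': 0.08669432277300654} 0.022
```

View pics/scene0.png

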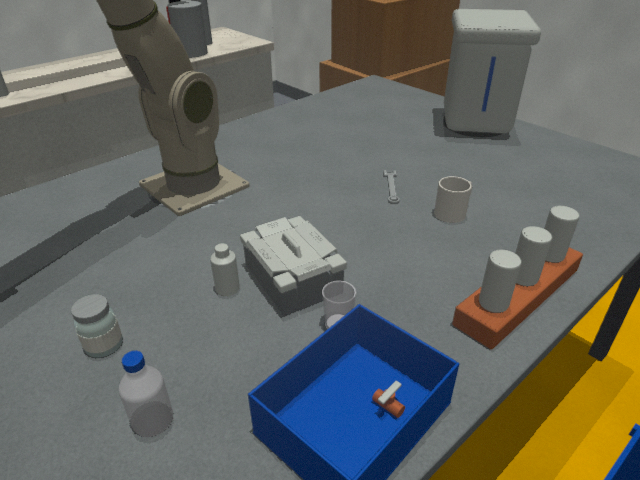

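View pics/top0.png

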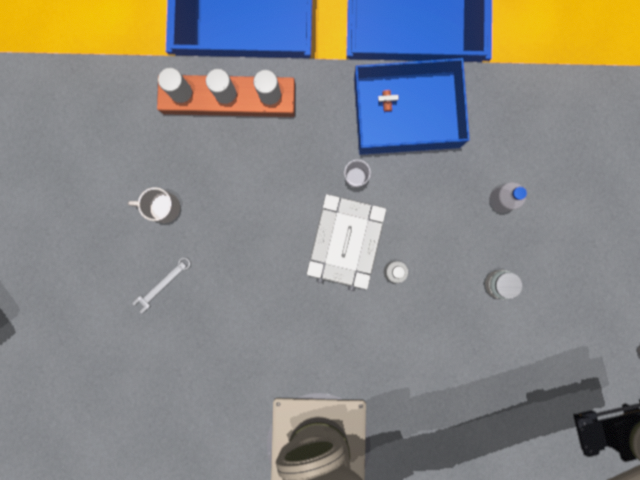

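The top view shows the housing centred near pixel (347,242). Its bright corners are near (331,203), (377,213), (316,269) and (361,281), and the hose stubs at the bottom mark the -x end, facing the robot. The tumbler is near (357,173) and the cartridge near (397,272).

```bash
cat > h.py <<'E'
import numpy as np,cv2
from scipy.spatial.transform import Rotation as R
from bench import telemetry,camera,get_calibration,r
def ray(n,uv,z):
    c=get_calibration(n); f=240/np.tan(np.radians(c["fovy"]/2))
    d=R.from_quat(c["rotation"]).apply([(uv[0]-c["cx"])/f,-(uv[1]-c["cy"])/f,-1]); o=c["xyz"]
    return o+d*(z-o[2])/d[2]
def proj(n,p):
    c=get_calibration(n); f=240/np.tan(np.radians(c["fovy"]/2))
    q=R.from_quat(c["rotation"]).inv().apply(np.asarray(p)-c["xyz"])
    return np.array([c["cx"]-f*q[0]/q[2],c["cy"]+f*q[1]/q[2]])
E
python3 - <<'E'
from h import *
im=cv2.imread("pics/top0.png"); g=cv2.cvtColor(im,cv2.COLOR_BGR2GRAY)
crop=g[150:300,290:420]
m=(crop>225).astype('uint8')
n,l,st,ce=cv2.connectedComponentsWithStats(m)
for i in range(1,n):
    if st[i,4]>25:
        uv=ce[i]+[290,150]; print(uv.round(1),st[i,2:],ray("top",uv,.085).round(4))
print(proj("top",[.5,0,.085]))
cv2.imwrite("pics/crop.png",cv2.resize(im[150:300,280:430],None,fx=4,fy=4,interpolation=cv2.INTER_CUBIC))
E
```

```text
[330.7 202.1] [ 14  14 141] [ 0.601  -0.0192  0.085 ]
[377.3 213.3] [ 14  14 141] [ 0.5766 -0.1316  0.085 ]
[346.1 241.1] [  41   57 1414] [ 0.5082 -0.058   0.085 ]
[314.5 269. ] [ 14  15 147] [0.4399 0.016  0.085 ]
[398.4 272. ] [10  9 76] [ 0.4372 -0.1843  0.085 ]
[361.5 280.3] [ 14  14 146] [ 0.4156 -0.0966  0.085 ]
[321.79552167 244.04358978]
```

View pics/crop.png

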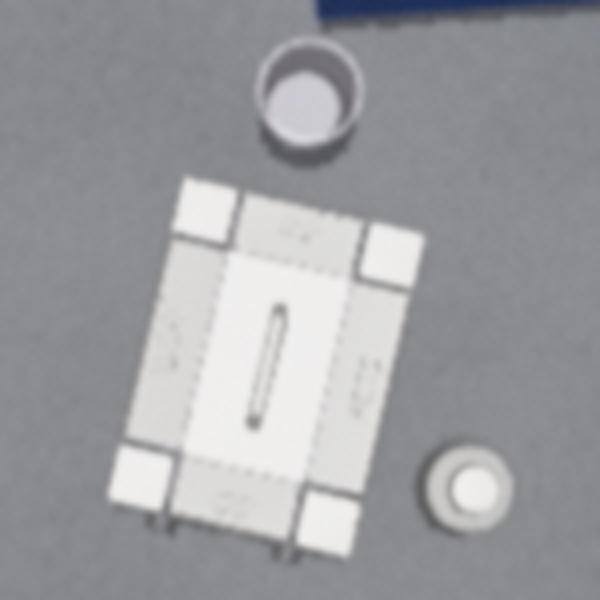

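```bash
cat >> h.py <<'E'
C=np.array([.5083,-.0579]); YAW=-.2146
T={k:C+np.array([[np.cos(YAW),-np.sin(YAW)],[np.sin(YAW),np.cos(YAW)]])@v for k,v in dict(A=(.085,0),B=(0,.057),C=(-.085,0),D=(0,-.057)).items()}
TR=R.from_euler('z',YAW)*R.from_euler('x',np.pi)
def row(k,z):   # z = height of fingertips
    s=telemetry.read_state(); q=R.from_quat(s["eef_rot"])
    p=np.r_[T[k],z+r.tips_ahead]
    print("t",s["time"],"F",s["ft_force"].round(1),"tip z",round(s["ee_pos"][2]-r.tips_ahead,4),"xy",s["ee_pos"][:2].round(4),"w",round(s["width"],4))
    print(k,z,"turn",((q.inv()*TR).as_rotvec(degrees=True)/5).round(3),"shift",(q.inv().apply(p-s["ee_pos"])/.04).round(3))
E
python3 -c "
from h import *
print(T);row('D',.2)"
```

```text
{'A': array([ 0.59135024, -0.07600131]), 'B': array([ 0.52043853, -0.00220749]), 'C': array([ 0.42524976, -0.03979869]), 'D': array([ 0.49616147, -0.11359251])}
t 0.1 F [-0.3 -0.3  0.4] tip z 0.2218 xy [ 0.149  -0.6067] w 0.0867
D 0.2 turn [-1.400e-02  4.000e-03  5.219e+00] shift [11.369 -9.9    0.558]
```

>>> drive_tool(series=[0,0,0.5,1,-0.9,0,-1,0,0,1,1.8,-1.6,0,-1,0,0,1.6,2.6,-2.2,0,-1,0,0,2.2,3.3,-2.9,0,-1,0,0,2.8,4,-3.5,0,-1,0,0,3.3,4.7,-4.1,0,-1,0,0,3.8,5.4,-4.7,0,-1,0,0,4.3,6.1,-5.3,0,-1,0,0,4.8,6.8,-5.9,0,-1,0,0,5.2,7.5,-6.5,0,-1], grip_force=20)

```text
time: 0.93
ee_pos: [0.379, -0.2812, 0.2445]
eef_rot: [0.994, -0.107, -0.0, 0.0]
ft_force: [0.8, -0.2, -0.2]
width: 0.0284
grip_force: 0.0
```

```bash
python3 -c "
from h import *
row('D',.125)"
```

```text
t 0.9333 F [ 0.8 -0.2 -0.2] tip z 0.2225 xy [ 0.379  -0.2812] w 0.0284
D 0.125 turn [ 0.003  0.002 -0.008] shift [ 1.968 -4.72   2.435]
```

>>> drive_tool(series=[0,0,0,0.3,-0.7,0,-1,0,0,0,0.6,-1.5,0,-1,0,0,0,1,-2.4,0,-1,0,0,0,1.3,-3.2,0.2,-1,0,0,0,1.7,-4,0.6,-1,0,0,0,2,-4.5,1,-1,0,0,0,2,-4.72,1.6,-1,0,0,0,2,-4.72,2.1,-1,0,0,0,2,-4.72,2.4,-1,0,0,0,2,-4.72,2.4,-1])

```text
time: 1.77
ee_pos: [0.4948, -0.1153, 0.1459]
eef_rot: [0.994, -0.106, -0.002, -0.0]
ft_force: [-1.6, -0.5, 0.0]
width: 0.0005
grip_force: 0.0
```

```bash
python3 -c "
from h import *
row('D',.096)
for n in('scene','top'): cv2.imwrite(f'pics/{n}1.png',cv2.cvtColor(camera(n),cv2.COLOR_RGB2BGR))
a=cv2.imread('pics/scene1.png')[170:350,180:400]
cv2.imwrite('pics/s1.png',cv2.resize(a,None,fx=3,fy=3))"
```

```text
t 1.7667 F [-1.6 -0.5  0. ] tip z 0.1239 xy [ 0.4948 -0.1153] w 0.0005
D 0.096 turn [-0.002  0.052  0.018] shift [ 0.027 -0.048  0.698]
```

View pics/s1.png

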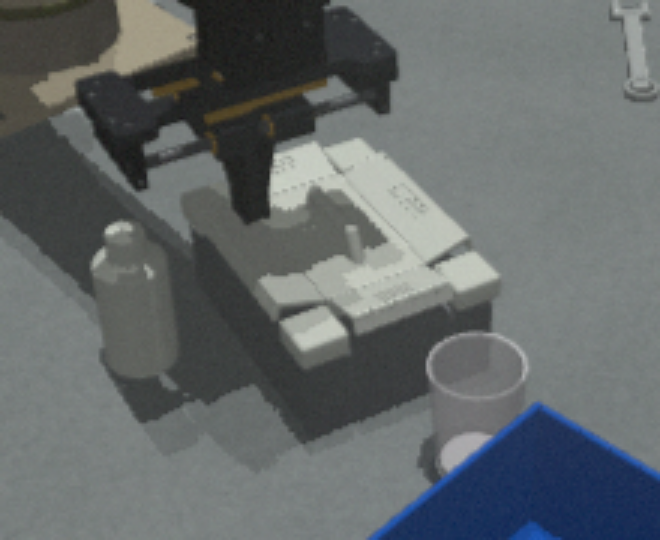

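The crop shows the closed fingertips above the -y section (D), clear of the cartridge. Next is a slow descent.

>>> drive_tool(series=[0,0,0,0,0,0.3,-1,0,0,0,0,0,0.55,-1,0,0,0,0,0,0.62,-1,0,0,0,0,0,0.67,-1,0,0,0,0,0,0.72,-1,0,0,0,0,0,0.77,-1,0,0,0,0,0,0.82,-1,0,0,0,0,0,0.86,-1,0,0,0,0,0,0.9,-1,0,0,0,0,0,0.9,-1])

```text
time: 2.7
ee_pos: [0.4968, -0.1158, 0.1128]
eef_rot: [0.994, -0.106, 0.0, 0.0]
ft_force: [0.0, -1.6, 2.9]
width: 0.0006
grip_force: 1.1
```

```bash
python3 -c "
from h import *
row('D',.085)"
```

```text
t 2.7 F [ 0.  -1.6  2.9] tip z 0.0908 xy [ 0.4968 -0.1158] w 0.0006
D 0.085 turn [ 0.006 -0.01   0.014] shift [-0.027 -0.05   0.144]
```

>>> drive_tool(series=[0,0,0,0,0,0.03,-1,0,0,0,0,0,0.06,-1,0,0,0,0,0,0.08,-1,0,0,0,0,0,0.1,-1,0,0,0,0,0,0.12,-1,0,0,0,0,0,0.12,-1])

```text
time: 3.2
ee_pos: [0.4964, -0.1152, 0.1075]
eef_rot: [0.994, -0.106, -0.0, -0.0]
ft_force: [-0.4, 0.1, -0.0]
width: 0.0004
grip_force: 0.0
```

```bash
python3 -c "
from h import *
row('D',.085)"
```

```text
t 3.2 F [-0.4  0.1 -0. ] tip z 0.0855 xy [ 0.4964 -0.1152] w 0.0004
D 0.085 turn [-0.001  0.003  0.02 ] shift [-0.015 -0.037  0.013]
```

>>> drive_tool(series=[0,0,0,0,0,0.02,-1,0,0,0,0,0,0.04,-1,0,0,0,0,0,0.06,-1,0,0,0,0,0,0.06,-1])

```text
time: 3.53
ee_pos: [0.4966, -0.1153, 0.107]
eef_rot: [0.994, -0.106, 0.0, 0.0]
ft_force: [-10.0, 2.5, 20.2]
width: 0.0006
grip_force: 10.4
```

```bash
python3 -c "
from h import *
row('A',.125)"
```

```text
t 3.5333 F [-10.    2.5  20.2] tip z 0.085 xy [ 0.4966 -0.1153] w 0.0006
A 0.125 turn [ 0.01  -0.001  0.018] shift [ 2.107 -1.46  -1.   ]
```

>>> drive_tool(series=[0,0,0,0,0,-0.3,-1,0,0,0,0,0,-0.7,-1,0,0,0,0,0,-1,-1,0,0,0,0.5,-0.4,-1,-1,0,0,0,1.1,-0.8,-1,-1,0,0,0,1.7,-1.2,-1,-1,0,0,0,2.1,-1.45,-1,-1,0,0,0,2.1,-1.45,-1,-1,0,0,0,2.1,-1.45,-1,-1])

```text
time: 4.28
ee_pos: [0.5912, -0.0757, 0.1452]
eef_rot: [0.994, -0.106, -0.0, -0.0]
ft_force: [-0.4, -1.0, 0.7]
width: 0.0009
grip_force: 0.0
```

Run:
```python
from h import *
im=cv2.cvtColor(camera('top'),cv2.COLOR_RGB2BGR); cv2.imwrite('pics/top2.png',im)
g=cv2.cvtColor(im,cv2.COLOR_BGR2GRAY)[150:300,290:420]
n,l,st,ce=cv2.connectedComponentsWithStats((g>215).astype('uint8'))
for i in range(1,n):
    if st[i,4]>25: print((ce[i]+[290,150]).round(1),st[i,2:])
row('A',.085)
```

```text
[330.4 250.4] [  32   62 1120]
[314.7 269. ] [ 15  15 170]
t 4.3333 F [ 0.1 -0.6 -0.4] tip z 0.1232 xy [ 0.5905 -0.0765] w 0.0002
A 0.085 turn [0.001 0.007 0.021] shift [ 0.018 -0.016  0.955]
```

>>> drive_tool(series=[0,0,0,0.02,-0.02,0.3,-1,0,0,0,0.02,-0.02,0.6,-1,0,0,0,0.02,-0.02,0.68,-1,0,0,0,0.02,-0.02,0.74,-1,0,0,0,0.02,-0.02,0.78,-1,0,0,0,0.02,-0.02,0.82,-1,0,0,0,0.02,-0.02,0.86,-1,0,0,0,0.02,-0.02,0.9,-1,0,0,0,0.02,-0.02,0.93,-1,0,0,0,0.02,-0.02,0.93,-1])

```text
time: 5.17
ee_pos: [0.5917, -0.0756, 0.1078]
eef_rot: [0.994, -0.106, -0.0, -0.0]
ft_force: [0.4, 0.6, -0.3]
width: 0.0005
grip_force: 0.0
```

```bash
python3 -c "
from h import *
row('A',.085)"
```

```text
t 5.1667 F [ 0.4  0.6 -0.3] tip z 0.0858 xy [ 0.5917 -0.0756] w 0.0005
A 0.085 turn [-0.001  0.005  0.021] shift [-0.006  0.012  0.02 ]
```

```bash
python3 -c "
from h import *
row('B',.123)"
```

```text
t 5.1667 F [ 0.4  0.6 -0.3] tip z 0.0858 xy [ 0.5917 -0.0756] w 0.0005
B 0.123 turn [-0.001  0.005  0.021] shift [-2.129 -1.417 -0.929]
```

>>> drive_tool(series=[0,0,0,0,0,-0.3,-1,0,0,0,0,0,-0.7,-1,0,0,0,0,0,-0.93,-1,0,0,0,-0.5,-0.4,-0.93,-1,0,0,0,-1.1,-0.8,-0.93,-1,0,0,0,-1.7,-1.2,-0.93,-1,0,0,0,-2.13,-1.42,-0.93,-1,0,0,0,-2.13,-1.42,-0.93,-1,0,0,0,-2.13,-1.42,-0.93,-1,0,0,0,-2.13,-1.42,-0.93,-1])

```text
time: 6.0
ee_pos: [0.5213, -0.003, 0.146]
eef_rot: [0.994, -0.107, 0.001, 0.0]
ft_force: [-0.1, -0.7, 0.1]
width: 0.0006
grip_force: 0.0
```

```bash
python3 -c "
from h import *
row('B',.0857)"
```

```text
t 6.0 F [-0.1 -0.7  0.1] tip z 0.124 xy [ 0.5213 -0.003 ] w 0.0006
B 0.0857 turn [ 0.004 -0.017  0.01 ] shift [-0.028 -0.015  0.958]
```

>>> drive_tool(series=[0,0,0,-0.02,-0.02,0.3,-1,0,0,0,-0.02,-0.02,0.6,-1,0,0,0,-0.02,-0.02,0.69,-1,0,0,0,-0.02,-0.02,0.75,-1,0,0,0,-0.02,-0.02,0.79,-1,0,0,0,-0.02,-0.02,0.83,-1,0,0,0,-0.02,-0.02,0.87,-1,0,0,0,-0.02,-0.02,0.91,-1,0,0,0,-0.02,-0.02,0.94,-1,0,0,0,-0.02,-0.02,0.94,-1])

```text
time: 6.83
ee_pos: [0.52, -0.0015, 0.1076]
eef_rot: [0.994, -0.106, -0.0, 0.0]
ft_force: [0.6, 1.1, -0.8]
width: 0.0004
grip_force: 0.0
```

```bash
python3 -c "
from h import *
row('B',.0855); row('C',.123)"
```

```text
t 6.8333 F [ 0.6  1.1 -0.8] tip z 0.0856 xy [ 0.52   -0.0015] w 0.0004
B 0.0855 turn [0.002 0.    0.016] shift [0.015 0.016 0.001]
t 6.8333 F [ 0.6  1.1 -0.8] tip z 0.0856 xy [ 0.52   -0.0015] w 0.0004
C 0.123 turn [0.002 0.    0.016] shift [-2.112  1.438 -0.936]
```

>>> drive_tool(series=[0,0,0,0,0,-0.3,-1,0,0,0,0,0,-0.7,-1,0,0,0,0,0,-0.94,-1,0,0,0,-0.5,0.4,-0.94,-1,0,0,0,-1.1,0.8,-0.94,-1,0,0,0,-1.7,1.2,-0.94,-1,0,0,0,-2.11,1.43,-0.94,-1,0,0,0,-2.11,1.43,-0.94,-1,0,0,0,-2.11,1.43,-0.94,-1,0,0,0,-2.11,1.43,-0.94,-1])

```text
time: 7.67
ee_pos: [0.4262, -0.0392, 0.1461]
eef_rot: [0.994, -0.106, 0.001, 0.0]
ft_force: [0.1, 1.1, 0.5]
width: 0.0008
grip_force: 0.0
```

```bash
python3 -c "
from h import *
row('C',.0857)"
```

```text
t 7.6667 F [0.1 1.1 0.5] tip z 0.1241 xy [ 0.4262 -0.0392] w 0.0008
C 0.0857 turn [ 0.001 -0.02   0.02 ] shift [-0.023  0.019  0.961]
```

>>> drive_tool(series=[0,0,0,-0.02,0.02,0.3,-1,0,0,0,-0.02,0.02,0.6,-1,0,0,0,-0.02,0.02,0.69,-1,0,0,0,-0.02,0.02,0.75,-1,0,0,0,-0.02,0.02,0.79,-1,0,0,0,-0.02,0.02,0.83,-1,0,0,0,-0.02,0.02,0.87,-1,0,0,0,-0.02,0.02,0.91,-1,0,0,0,-0.02,0.02,0.94,-1,0,0,0,-0.02,0.02,0.94,-1])

```text
time: 8.5
ee_pos: [0.4244, -0.0399, 0.1075]
eef_rot: [0.994, -0.106, -0.0, -0.0]
ft_force: [-0.5, -0.1, 0.4]
width: 0.0002
grip_force: 0.0
```

```bash
python3 -c "
from h import *
row('C',.0855)"
```

```text
t 8.5 F [-0.5 -0.1  0.4] tip z 0.0855 xy [ 0.4244 -0.0399] w 0.0002
C 0.0855 turn [-0.001  0.003  0.019] shift [ 0.021 -0.008  0.001]
```

>>> drive_tool(series=[0,0,0,0,0,-0.4,-1,0,0,0,0,0,-1.2,-1,0,0,0,0,0,-2.1,-1,0,0,0,0,0.8,-3,-1,0,0,0,0,1.7,-3.3,-1,0,0,0,0,2.6,-3.3,-1,0,0,0,0,3.5,-3.3,-1,0,0,0,0,4.4,-3.3,-1,0,0,0,0,5.3,-3.3,-1,0,0,0,0,6.2,-3.3,-1])

```text
time: 9.33
ee_pos: [0.3712, -0.2841, 0.24]
eef_rot: [0.994, -0.106, 0.0, 0.0]
ft_force: [0.8, -0.6, 0.8]
width: 0.0004
grip_force: 0.0
```

>>> drive_tool(series=[0,0,0,0,0.8,0,-1,0,0,0,0,1.5,0,-1,0,0,0,0,2,0,-1,0,0,0,0,2,0,-1,0,0,0,0,2,0,-1])

```text
time: 9.75
ee_pos: [0.3546, -0.3612, 0.2394]
eef_rot: [0.994, -0.107, -0.0, -0.0]
ft_force: [0.2, 0.3, -0.0]
width: 0.0004
grip_force: 0.0
```

Run:
```python
from h import *
for n in('scene','top'): cv2.imwrite(f'pics/{n}3.png',cv2.cvtColor(camera(n),cv2.COLOR_RGB2BGR))
im=cv2.imread('pics/top3.png')
g=cv2.cvtColor(im,cv2.COLOR_BGR2GRAY)[150:300,290:420]
n,l,st,ce=cv2.connectedComponentsWithStats((g>225).astype('uint8'))
for i in range(1,n):
    if st[i,4]>25: print((ce[i]+[290,150]).round(1),st[i,2:])
a=cv2.imread('pics/scene3.png')[190:340,200:380]
b=im[150:300,290:420]
v=np.hstack([cv2.resize(a,(540,450),interpolation=2),cv2.resize(b,(260,450*260//260))[:, :260]])
cv2.imwrite('pics/fin.png',v)
```

```text
[330.8 202.1] [ 14  15 150]
[354.1 208.1] [ 31  19 387]
[377.4 213.4] [ 14  14 151]
[323.  235.7] [ 25  51 692]
[353.6 243. ] [  56   60 2133]
[314.6 269.1] [ 14  15 158]
[338.2 274.5] [ 31  20 407]
[398.5 271.9] [10 10 80]
[361.5 280.4] [ 14  14 154]
```

View pics/fin.png

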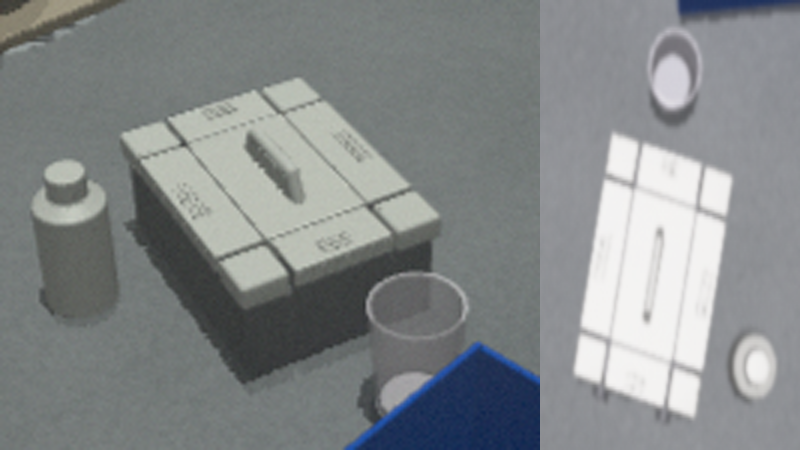

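The final view shows all four sections flush with the cover. The corner pixels are unchanged to within 0.1 px, the cartridge and tumbler are in place, and the hand is clear.

```bash
python3 -c "
from bench import r
print(r.close_job())"
```

```text
the job is handed in; nothing more can be done
None
```

All four rim sections are clicked flush, the housing and the things beside it are where they stood, the hand is clear, and the job was handed in at about 10 s of the 51 s allowed.

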